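# Turn an angle bracket over in the drill vice to expose its undrilled leg

### The job

The drill vice holds an aluminium angle bracket whose top leg already has its two holes. Slide the jaw open (it slides by hand, without the screw), turn the bracket and clamp it again the other way up: the drilled leg upright between the jaws, about mid-way along them and seated down on the vice bed, the undrilled leg lying level on top ready for drilling, the jaw slid up tight against it. Leave the finished bracket and the tools lying about where they are.

Things in the scene. Friction and masses are not known exactly. Their poses are not given: they have to be found in the camera images.
- vice: Dark green drill vice, bolted to a 180 x 130 x 10 mm steel plate, fixed on the bench. Origin: centre of its underside, on the plate (10 mm over the bench). x: along the slide, from the moving to the fixed jaw; y along the jaw faces; z up. Both jaws 68 mm wide (y +-34), tops at z = 44 mm; fixed jaw x 51..80. End plate x -60..-48, z to 34. Lugs with bolts at x = 50 and -10: to y +-49, z 15.
- vice_jaw (a joint): Slide of the moving jaw, m. 0: shut (1 mm left between the faces); grows as it moves off the fixed jaw (toward -x of the vice), to 0.040 fully open. Gap between the faces = value + 0.001: it reads 0.007 when tight on the 8 mm bracket. About 4 N of friction; it stays where left. Pinch the jaw across its 68 mm width to slide it, or push it from behind to close it.
- vice_jaw_top (a point): Middle of the moving jaw's top (z = 44 mm in the vice frame); moves with the jaw. The jaw reaches 17 mm to either side in x, 34 mm in y and 28 mm down.
- vice_seat (a point): Point on the fixed jaw's face, at bed height (z = 16 mm in the vice frame) and mid-way along the jaw; axes as the vice. The bed is two rails at y 12..34 and -34..-12 mm, with an open channel between.
- bracket: Aluminium angle (L section): two legs 60 mm long outside, 8 mm thick, 50 mm wide along the corner; 0.12 kg. Origin: middle of the outer corner edge. The drilled leg (two 9 mm holes) runs along its +x (z 0..-8 mm), the undrilled leg along its -z (x 0..8 mm), y along the corner. At the start the undrilled leg is clamped, standing on the bed; the drilled leg lies level over the fixed jaw.
- bracket_drilled_end (a point): Middle of the free end face of the drilled leg, 60 mm from the corner; axes as the bracket.
- bracket_blank_end (a point): Middle of the free end face of the undrilled leg, 60 mm from the corner; axes as the bracket.
- done_bracket: Finished bracket of the same size, with holes in both legs, standing on the bench with one leg flat; leave it. Origin: middle of its outer corner edge.
- punch: Black centre punch, 110 x 10 mm, lying on the bench; leave it. Origin: its middle, underside.
- spanner_10: Small steel combination spanner, 115 x 23 x 6 mm, lying on the bench; leave it. Origin: its middle, underside.
- hex_key_5: Black hex key, 82 x 30 x 6 mm, lying on the bench; leave it. Origin: its middle, underside.
- chuck_key_a: Steel drill chuck key, 76 x 68 x 15 mm, lying on the bench; leave it. Origin: its middle, underside.
Not all that is in view belongs to the job. Leave any yellow look-alike of the bracket alone.

How it is judged:
At the end, for the whole second after the job is handed in: Drilled leg down in the vice, within 0.1 rad of upright, its end within 3 mm of the bed, against the fixed jaw and within 15 mm of the jaws' middle; vice_jaw between 0.005 and 0.0085 (at most 1.5 mm slack); the undrilled leg level on top, pointing to either side; at rest (angle between bracket's own x axis and vertical above 3.0416 rad and z of bracket_drilled_end in the frame of vice_seat between -0.003 and 0.003 m and x of bracket_drilled_end in the frame of vice_seat between -0.0075 and -0.001 m and y of bracket_drilled_end in the frame of vice_seat between -0.015 and 0.015 m and value of joint vice_jaw between 0.005 and 0.0085 m and linear speed of bracket below 0.01 m/s); the robot touches nothing.
It fails at once if a bystander (done bracket) is moved more than 30 mm (distance of done_bracket from where it was at the start of the episode above 0.03 m).
It fails at once if a bystander (punch) is moved more than 30 mm (distance of punch from where it was at the start of the episode above 0.03 m).
It fails at once if a bystander (spanner 10) is moved more than 30 mm (distance of spanner_10 from where it was at the start of the episode above 0.03 m).
It fails at once if a bystander (hex key 5) is moved more than 30 mm (distance of hex_key_5 from where it was at the start of the episode above 0.03 m).
It fails at once if a bystander (chuck key a) is moved more than 30 mm (distance of chuck_key_a from where it was at the start of the episode above 0.03 m).
It also fails if it takes over 64 s, if anything falls off the work surface, if the arm or the gripper's body presses on something with over 40 N, if the wrist force passes 120 N, or if a joint passes its speed limit or range.

### The arm

A 6-joint arm with a two-finger parallel gripper is mounted at the origin on a cart in front of the work surface, level with it; the furniture and walls round the work are solid. World frame = base frame: x ahead of the robot, y to its left, z up, the work surface at z = 0. Lengths are in m, angles in rad, forces in N, time in s.
With the tool pointing down it reaches from about 0.425 to 1.125 m from the base axis. Payload 14.9 kg.
Tool frame: the origin (TCP) lies between the finger pads; the fingertips stand 11 mm ahead of it and the grasp point (between the pads) lies 8 mm behind it; z points along the fingers, y is the line along which they close (so a half turn about z gives the same grasp; the last joint's range is limited). The gripper opens to 91 mm and grips with 3 to 60 N. Pads are 32 mm wide; open, the fingers measure 118 mm over their backs; the gripper's body (76 mm by 178 mm) begins 60 mm behind the grasp point.
Start: joints at [-1.355, 0.379, 1.734, -0, 1.028, -0.033], TCP at [0.172, -0.678, 0.225] pointing down, gripper open.
Joint ranges: [-2.77, 2.77], [-0.74, 2.19], [0, 2.66], [-1.06, 4.2], [0.31, 2.87], [-3.08, 3.08]. Speed limits (rad/s): [1.89, 1.89, 2.39, 3.14, 3.14, 3.14].

### API

Orientations are given as a 3x3 rotation matrix whose columns are the frame's x, y, z axes.
In Python, from rig import * gives the robot as it stands.
- The arm moves only by the tool drive_tool, never from a script. Its argument "targets" is text: rows parted by semicolons, each of 7 numbers parted by spaces: the shift along the tool's x, y, z as a fraction of full scale, then the turn, a rotation vector about the tool's x, y, z as a fraction of full scale, then the opening, from 0 (shut) to 1 (fully open). In form: x y z rx ry rz fingers; .... A call has 1 to 5 rows; each row shifts and turns the commanded pose from where the row before left it, along the tool's axes as they then stand; what a row does not reach is not made up. Full scale, the value 1, is 3 cm for a shift and 4 degrees for a turn. A row lasts 1/10 s, in which the tool goes at most 50 mm and 8.59 degrees, less where a joint would pass 70% of its speed; a pose out of reach is approached as far as the arm can. A call with a number of a shift or a turn outside -1 to 1 is refused whole. A call with a gripper value outside its range is refused whole. The fingers move at their own pace and stop on an object; the grip force is fixed at half the most. Time passes only in rows, so rows that do not move let the fingers close. It gives the time, the measured TCP pose, the force, the opening and the grip force at its end, in the units of the state.
- observe(): the state, without advancing time (a new reading comes with each control period).
- grab_frame(name): name is "side" or "top" or "wrist"; returns the picture (384x512x3 uint8, blue, green, red); there is no depth.
- get_calibration(name): a dict with "mtx" (3x3 intrinsics, pixels), "distortion" ([k1, k2, p1, p2, k3] as OpenCV has them; the pictures are not rectified), "T" (4x4, takes a point from camera to world coordinates). Camera axes: x right, y down, z forward; pixel columns grow to the right and rows downward; lengths in m; the calibration is good to about 2 mm. A picture is of the moment at which its call begins: read the wrist's pose just before it. get_calibration takes no time and is no camera call; for the wrist camera it gives the pose at the moment of the call.
- sign_off(): hands the job in; it is judged then, once.
The state is a dict: "clock": time; "q": joint angles; "joint_velocities": joint speeds; "effort": joint torques, N m; "eef_pos": TCP position; "ee_rot": TCP orientation; "contact_force": force on the tool from outside, world axes, zero at the start; "torque": the same for the moment, N m; "width": finger opening in m; "grip_force": force on a finger pad.
Only numpy, scipy, OpenCV 4.12 (cv2) and the standard library are available. Lean on these libraries where they do the work, as an engineer would, in place of code of your own. Each camera call takes 0.05 s, during which the arm holds its last target. There are 200 camera calls.

## Working session

There is one attempt and no reset: what is moved stays moved. The work goes in short steps, Python scripts to look and compute and a tool call to move; the robot and the scene stay as the last step left them, time stands still between calls to the robot, and variables do not carry over. Pictures are saved under pics/ and viewed, at most 10 in all, crops included, and the job is handed in when it is done.

Besides the shell and the picture viewer there is one more tool, called after "Call:" by a JSON object that holds its "method" and its "body". drive_tool: Moves the arm, as the interface text tells. Its arguments: {"type":"object","properties":{"targets":{"type":"string"}},"required":["targets"]}

```bash
mkdir -p pics; ls
python3 - <<'E'
from rig import *
import cv2,numpy as np
for n in ("top","side"):
    im=grab_frame(n); cv2.imwrite(f"pics/{n}0.png",im)
    c=get_calibration(n); print(n,np.round(c["mtx"],1).tolist(),np.round(c["distortion"],4),np.round(c["T"],3).tolist())
print(observe())
E
```

```text
pics
top [[397.7, 0.0, 256.3], [0.0, 397.7, 191.9], [0.0, 0.0, 1.0]] [-0.0382  0.      0.      0.      0.    ] [[-0.026, -0.986, 0.167, 0.407], [-1.0, 0.023, -0.021, 0.182], [0.017, -0.168, -0.986, 1.059], [0.0, 0.0, 0.0, 1.0]]
side [[494.6, 0.0, 252.1], [0.0, 494.6, 184.7], [0.0, 0.0, 1.0]] [-0.1305  0.      0.      0.      0.    ] [[-0.858, -0.25, 0.449, 0.058], [-0.514, 0.393, -0.762, 1.06], [0.014, -0.885, -0.466, 0.616], [0.0, 0.0, 0.0, 1.0]]
{'clock': 0.1, 'q': array([-1.35530196e+00,  3.79317272e-01,  1.73467926e+00,  4.59374297e-06,
        1.02850846e+00, -3.33103246e-02]), 'joint_velocities': array([-0.00012116, -0.00146561, -0.00226269, -0.00101351,  0.00043842,
       -0.00056125]), 'effort': array([-1.27979460e-03, -7.65033245e+01, -4.35294664e+01,  6.51608943e-02,
        3.98595922e-02, -3.66567372e-05]), 'eef_pos': array([ 0.17229235, -0.67813724,  0.22440237]), 'ee_rot': array([[ 9.69208041e-01,  2.46243249e-01, -1.91240450e-04],
       [ 2.46243321e-01, -9.69207631e-01,  8.92071012e-04],
       [ 3.43147605e-05, -9.11694081e-04, -9.99999584e-01]]), 'contact_force': array([-0.66593272, -0.13945292, -0.27240571]), 'torque': array([-0.00227696, -0.0365239 ,  0.01734125]), 'grip_force': 0.0, 'width': 0.09145424977443914}
```

View pics/top0.png

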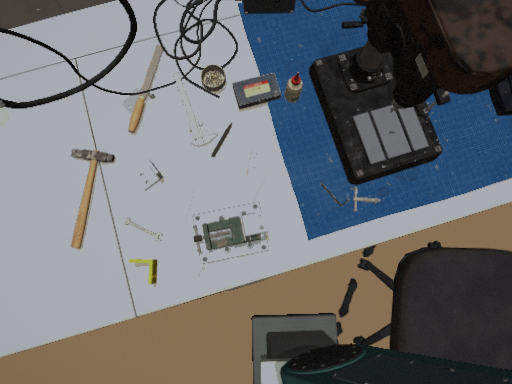

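View pics/side0.png

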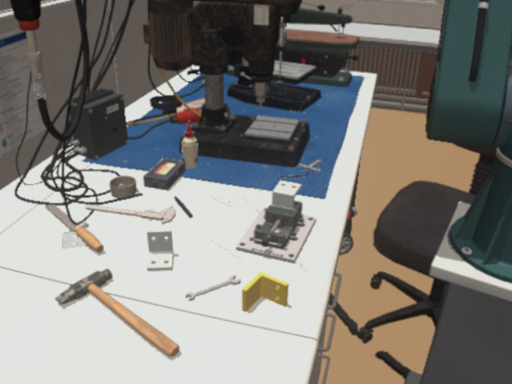

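The top view shows the vice at about (230,235), with its plate at (193..268, 203..262). The bracket is in it, and the yellow look-alike is at (145,270). In the side view the vice is at (280,225), the done bracket (two drilled legs) at (160,250) and the yellow look-alike at (265,290). The target is the aluminium bracket in the vice; I'll confirm it in an enlarged crop.

Run:
```python
import cv2,numpy as np
a=cv2.imread("pics/top0.png")[195:270,185:275]; b=cv2.imread("pics/side0.png")[175:265,235:325]
a=cv2.resize(a,None,fx=4.4,fy=4.4,interpolation=cv2.INTER_CUBIC);b=cv2.resize(b,None,fx=4.4,fy=4.4,interpolation=cv2.INTER_CUBIC)
c=np.zeros((396,792,3),np.uint8);c[:a.shape[0],:a.shape[1]]=a;c[:,396:]=b[:396,:396]
cv2.imwrite("pics/crop0.png",c)
```

```text
(no output)
```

View pics/crop0.png

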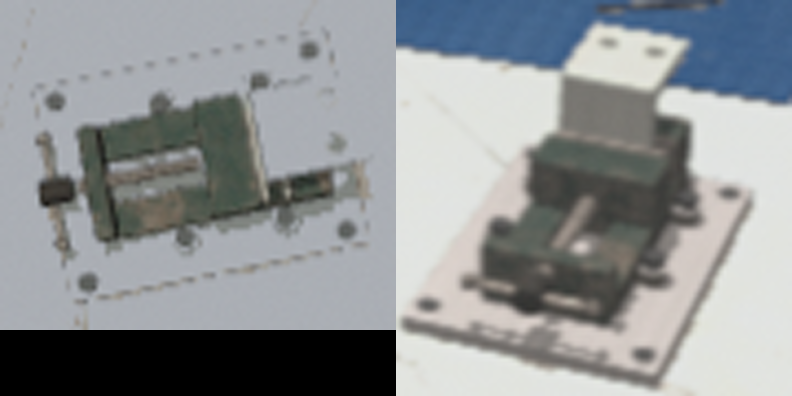

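The crop confirms it: the white bracket in the vice has a level top leg with two holes, at crop (625,50), and its upright leg is between the jaws. In the top crop the moving-jaw face edge runs (247,95)-(268,205). The end plate is at (80,130)-(97,242). Next I'll fit the vice pose.

```bash
cat > h.py <<'E'
import numpy as np,cv2
from scipy.optimize import least_squares
from scipy.spatial.transform import Rotation as R
def proj(c,P):
    T=np.linalg.inv(c["T"]); 
    return cv2.projectPoints(np.asarray(P,float).reshape(-1,3),cv2.Rodrigues(T[:3,:3])[0],T[:3,3],c["mtx"],np.asarray(c["distortion"],float))[0][:,0]
def ray(c,uv,z):
    p=cv2.undistortPoints(np.array([[uv]],float),c["mtx"],np.asarray(c["distortion"],float))[0,0]
    d=c["T"][:3,:3]@[p[0],p[1],1]; o=c["T"][:3,3]; return o+d*(z-o[2])/d[2]
def V(p,P): # vice frame (m) -> world
    P=np.asarray(P,float).reshape(-1,3); return P@R.from_euler("z",p[2]).as_matrix().T+[p[0],p[1],0.010]
E
python3 - <<'E'
from h import *; from rig import *
ct,cs=get_calibration("top"),get_calibration("side")
top=[((43,34,44),(247,95)),((43,-34,44),(268,205)),((-60,34,34),(80,130)),((-60,-34,34),(97,242)),
 ((-90,65,0),(38,88)),((90,65,0),(330,30)),((-90,-65,0),(83,298)),((90,-65,0),(368,240))]
side=[((-90,65,0),(403,322)),((-90,-65,0),(657,380)),((90,-65,0),(752,190))]
def pix(l,ox,oy,dx): return np.array([[ (u-dx)/4.4+ox,v/4.4+oy] for _,(u,v) in l])
pt=pix(top,185,195,0); ps=pix(side,235,175,396)
# side labels: try both orientations of y
f=lambda p:np.r_[(proj(ct,V(p,[np.array(a)/1e3 for a,_ in top]))-pt).ravel()]
r=least_squares(f,[.3,.2,-1.4],loss="soft_l1"); print("top",r.x,np.round(f(r.x),1))
print("side", np.round(proj(cs,V(r.x,[np.array(a)/1e3 for a,_ in side]))-ps,1))
for n,uv in dict(drillbase_l=(350,180),drillbase_r=(438,152),drill_tl=(312,68),chuckkey=(365,199),hexk=(333,195),punch=(222,140),donebr=(152,178),yellow=(148,268)).items(): print(n,np.round(ray(ct,uv,0)[:2],3))
E
```

```text
top [ 0.47704823  0.23189979 -1.39817256] [ 1.9 -1.5  2.4 -0.1  0.3 -1.2  1.2 -0.3 -1.9  0.2 -1.6  0.3 -3.5  1.4
 -0.4  0.8]
side [[-0.7 -1. ]
 [ 0.3 -0.5]
 [ 0.8 -0.1]]
drillbase_l [ 0.613 -0.098]
drillbase_r [ 0.687 -0.352]
drill_tl [ 0.943 -0.01 ]
chuckkey [ 0.56  -0.135]
hexk [ 0.573 -0.049]
punch [0.734 0.25 ]
donebr [0.631 0.441]
yellow [0.391 0.448]
```

Call:
{"method": "drive_tool", "body": {"targets": "0.925 -0.847 -0.1 0 0 0 1; 0.925 -0.847 -0.1 0 0 0 1; 0.925 -0.847 -0.1 0 0 0 1; 0.925 -0.847 -0.1 0 0 0 1"}}

```text
clock: 0.5
eef_pos: [0.2554, -0.5511, 0.2367]
ee_rot: [[0.969, 0.246, -0.0], [0.246, -0.969, 0.001], [-0.0, -0.001, -1.0]]
contact_force: [0.6, 0.0, -0.1]
width: 0.0912
grip_force: 0.0
```

Call:
{"method": "drive_tool", "body": {"targets": "0.925 -0.847 -0.1 0 0 0 1; 0.925 -0.847 -0.1 0 0 0 1; 0.925 -0.847 -0.1 0 0 0 1; 0.925 -0.847 -0.1 0 0 0 1"}}

```text
clock: 0.9
eef_pos: [0.338, -0.4253, 0.2489]
ee_rot: [[0.969, 0.246, -0.0], [0.246, -0.969, 0.0], [-0.0, -0.0, -1.0]]
contact_force: [1.4, 0.6, -0.5]
width: 0.0912
grip_force: 0.0
```

Call:
{"method": "drive_tool", "body": {"targets": "0.925 -0.847 -0.1 0 0 0 1; 0.925 -0.847 -0.1 0 0 0 1; 0.925 -0.847 -0.1 0 0 0 1; 0.925 -0.847 -0.1 0 0 0 1"}}

```text
clock: 1.3
eef_pos: [0.4205, -0.2995, 0.2609]
ee_rot: [[0.969, 0.246, -0.0], [0.246, -0.969, 0.0], [-0.0, -0.0, -1.0]]
contact_force: [0.6, -0.7, 1.1]
width: 0.091
grip_force: 0.0
```

Call:
{"method": "drive_tool", "body": {"targets": "0.383 -0.99 0 0 0 0 1; 0.383 -0.99 0 0 0 0 1; 0.383 -0.99 0 0 0 0 1; 0.383 -0.99 0 0 0 0 1; 0.383 -0.99 0 0 0 0 1"}}

```text
clock: 1.8
eef_pos: [0.4389, -0.1415, 0.2608]
ee_rot: [[0.969, 0.246, -0.0], [0.246, -0.969, 0.0], [-0.0, -0.0, -1.0]]
contact_force: [1.2, 0.1, 0.6]
width: 0.0913
grip_force: 0.0
```

Call:
{"method": "drive_tool", "body": {"targets": "0.383 -0.99 0 0 0 0 1; 0.383 -0.99 0 0 0 0 1; 0.383 -0.99 0 0 0 0 1; 0.383 -0.99 0 0 0 0 1; 0.383 -0.99 0 0 0 0 1"}}

```text
clock: 2.3
eef_pos: [0.458, 0.0165, 0.2608]
ee_rot: [[0.969, 0.246, -0.0], [0.246, -0.969, -0.0], [-0.0, -0.0, -1.0]]
contact_force: [0.9, 0.5, -0.1]
width: 0.0911
grip_force: 0.0
```

Call:
{"method": "drive_tool", "body": {"targets": "0.383 -0.99 0 0 0 0 1; 0.383 -0.99 0 0 0 0 1; 0.383 -0.99 0 0 0 0 1; 0.383 -0.99 0 0 0 0 1; 0.383 -0.99 0 0 0 0 1"}}

```text
clock: 2.8
eef_pos: [0.4771, 0.1746, 0.2608]
ee_rot: [[0.969, 0.246, -0.0], [0.246, -0.969, -0.0], [-0.0, 0.0, -1.0]]
contact_force: [0.7, -0.1, 0.4]
width: 0.0913
grip_force: 0.0
```

Call:
{"method": "drive_tool", "body": {"targets": "0.383 -0.99 0 0 0 0 1; 0 0 0 0 0 -1 1; 0 0 0 0 0 -1 1; 0 0 0 0 0 -1 1; 0 0 0 0 0 -1 1"}}

```text
clock: 3.3
eef_pos: [0.481, 0.2049, 0.2607]
ee_rot: [[0.862, 0.507, -0.001], [0.507, -0.862, -0.0], [-0.001, -0.0, -1.0]]
contact_force: [0.5, -0.1, -0.3]
width: 0.091
grip_force: 0.0
```

Call:
{"method": "drive_tool", "body": {"targets": "0 0 0 0 0 -1 1; 0 0 0 0 0 -1 1; 0 0 0 0 0 -1 1; 0 0 0 0 0 -1 1; 0 0 0 0 0 -1 1"}}

```text
clock: 3.8
eef_pos: [0.481, 0.2048, 0.2607]
ee_rot: [[0.637, 0.771, -0.0], [0.771, -0.637, -0.0], [-0.0, -0.0, -1.0]]
contact_force: [-0.9, 0.1, -0.2]
width: 0.091
grip_force: 0.0
```

Call:
{"method": "drive_tool", "body": {"targets": "0 0 0 0 0 -1 1; 0 0 0 0 0 -1 1; 0 0 0 0 0 -1 1; 0 0 0 0 0 -1 1; 0 0 0 0 0 -1 1"}}

```text
clock: 4.3
eef_pos: [0.481, 0.2048, 0.2607]
ee_rot: [[0.335, 0.942, -0.0], [0.942, -0.335, -0.0], [-0.0, -0.0, -1.0]]
contact_force: [-0.6, -0.1, 0.2]
width: 0.0915
grip_force: 0.0
```

Call:
{"method": "drive_tool", "body": {"targets": "0 0 0 0 0 -1 1; 0 0 0 0 0 -1 1; 0 0 0 0 0 -1 1; 0 0 0 0 0 -1 1; 0 0 0 0 0 -1 1"}}

```text
clock: 4.8
eef_pos: [0.481, 0.2048, 0.2607]
ee_rot: [[-0.007, 1.0, -0.001], [1.0, 0.007, -0.0], [-0.0, -0.001, -1.0]]
contact_force: [0.1, 0.7, -0.2]
width: 0.0914
grip_force: 0.0
```

Call:
{"method": "drive_tool", "body": {"targets": "0 0 0 0 0 -1 1; 0 0 0 0 0 -1 1; 0 0 0 0 0 -0.4 1; 0 0 0 0 0 0 1"}}

```text
clock: 5.2
eef_pos: [0.4811, 0.2049, 0.2608]
ee_rot: [[-0.171, 0.985, -0.0], [0.985, 0.171, -0.0], [-0.0, -0.0, -1.0]]
contact_force: [0.3, 0.1, -0.9]
width: 0.0914
grip_force: 0.0
```

Run:
```python
from h import *; from rig import *
c=get_calibration("wrist"); im=grab_frame("wrist"); np.save("wc1.npy",c,allow_pickle=True)
im=cv2.resize(im,(800,600),interpolation=cv2.INTER_CUBIC)
cv2.imwrite("pics/wrist1.png",im)
o=observe(); print(o["q"],c["mtx"],c["T"],o["eef_pos"])
p=[0.47704823,0.23189979,-1.39817256]
print(proj(c,V(p,np.array([[9,34,44],[9,-34,44],[43,34,44],[43,-34,44],[-60,34,34],[-60,-34,34],[43,25,76],[43,-25,76],[103,25,76],[103,-25,76]])/1e3))*800/512)
```

```text
[3.57952980e-01 5.13839349e-02 2.06668883e+00 1.48595589e-05
 1.02376344e+00 1.87413873e-01] [[317.12888064   0.         260.48217453]
 [  0.         317.12888064 191.98519287]
 [  0.           0.           1.        ]] [[ 9.85342004e-01  1.64748644e-01  4.42608039e-02  4.69390883e-01]
 [ 1.70590022e-01 -9.52239112e-01 -2.53258205e-01  2.77307189e-01]
 [ 4.22922715e-04  2.57096399e-01 -9.66385670e-01  4.21727851e-01]
 [ 0.00000000e+00  0.00000000e+00  0.00000000e+00  1.00000000e+00]] [0.48110623 0.20484654 0.26081026]
[[452.16085501 244.44389044]
 [360.91693003 244.55768173]
 [451.15395761 288.80038462]
 [362.05217924 288.91270011]
 [453.16482358 147.82932836]
 [359.65133756 147.94319398]
 [442.25789603 299.56133568]
 [370.91618094 299.65149402]
 [440.88236271 378.85207213]
 [372.5226687  378.94010776]]
```

View pics/wrist1.png

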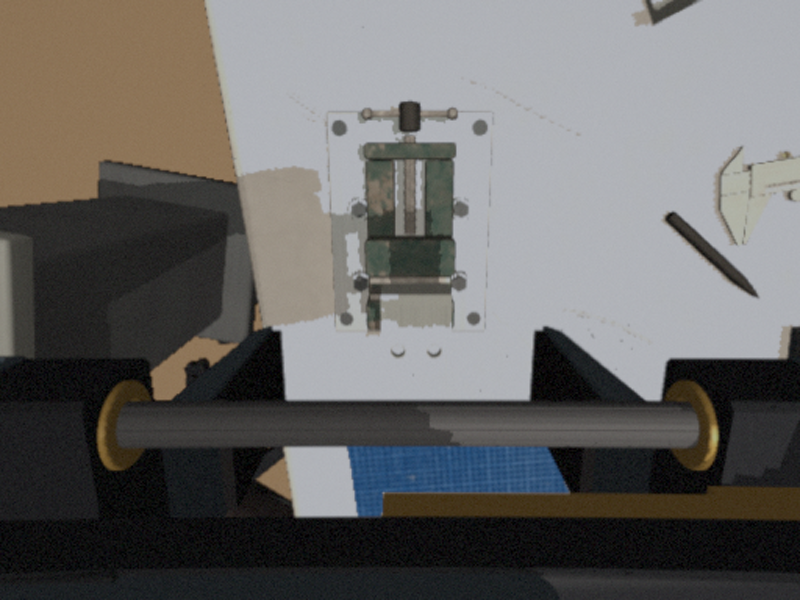

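The wrist view shows the jaw top at rows 238..277, cols 365..454, and the end plate's top edge at row 143. Both sit a few pixels up from the prediction, so I'll refine the fit with a crop.

Run:
```python
from h import *; from rig import *
im=np.mean([grab_frame("wrist").astype(float) for _ in range(4)],0).astype(np.uint8)
c=im[65:215,205:320]; c=cv2.resize(c,None,fx=4,fy=4,interpolation=cv2.INTER_CUBIC)
c=cv2.convertScaleAbs(c,alpha=1.3)
cv2.imwrite("pics/wrist2.png",c)
```

```text
(no output)
```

View pics/wrist2.png

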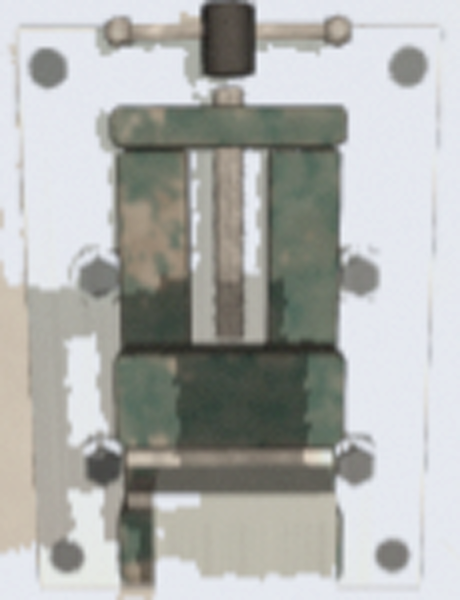

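Run:
```python
from h import *; from rig import *
ct,cs,cw=get_calibration("top"),get_calibration("side"),np.load("wc1.npy",allow_pickle=True).item()
top=[((38,34,44),(247,95)),((38,-34,44),(268,205)),((-60,34,34),(80,130)),((-60,-34,34),(97,242)),]
w=[((9,34,44),(345,350)),((9,-34,44),(116,350)),((43,34,44),(345,466)),((43,-34,44),(117,466)),((-60,34,34),(347,106)),((-60,-34,34),(110,106))]
A=lambda l:np.array([a for a,_ in l])/1e3
pt=np.array([[u/4.4+185,v/4.4+195] for _,(u,v) in top]); pw=np.array([[u/4+205,v/4+65] for _,(u,v) in w])
ft=lambda p:(proj(ct,V(p,A(top)))-pt).ravel(); fw=lambda p:(proj(cw,V(p,A(w)))-pw).ravel()
for n,f in dict(top=ft,wrist=fw,both=lambda p:np.r_[ft(p)*2.6,fw(p)*1.2]).items():
    r=least_squares(f,[.477,.232,-1.398]); print(n,np.round(r.x,4),np.round(f(r.x),1), "jaw top",np.round(V(r.x,[[.026,0,.044]]),4))
```

```text
top [ 0.4756  0.2332 -1.3994] [-0.5 -0.5 -0.1  0.9 -0.2 -0.7  0.7  0.3] jaw top [[0.4801 0.2076 0.054 ]]
wrist [ 0.479   0.2363 -1.3943] [ 0.6  0.4 -0.7  0.7 -0.  -0.  -0.2  0.2  0.6 -0.7 -0.2 -0.4] jaw top [[0.4836 0.2107 0.054 ]]
both [ 0.4777  0.2351 -1.3945] [-3.4 -3.6 -2.1  0.  -2.5 -3.4  0.1 -1.1 -0.9  1.5 -2.4  1.8 -1.6  0.9
 -1.7  1.2 -0.9  0.2 -1.8  0.6] jaw top [[0.4823 0.2095 0.054 ]]
```

Call:
{"method": "drive_tool", "body": {"targets": "0.15 0.07 1 0 0 0 1; 0 0 1 0 0 0 1; 0 0 1 0 0 0 1; 0 0 1 0 0 0 1; 0 0 1 0 0 0 1"}}

```text
clock: 5.95
eef_pos: [0.4825, 0.2097, 0.1099]
ee_rot: [[-0.171, 0.985, 0.0], [0.985, 0.171, 0.0], [0.0, 0.0, -1.0]]
contact_force: [0.3, 0.4, 0.4]
width: 0.0913
grip_force: 0.0
```

Run:
```python
from h import *; from rig import *
c=get_calibration("wrist"); im=np.mean([grab_frame("wrist").astype(float) for _ in range(2)],0).astype(np.uint8)
np.save("wc2.npy",c,allow_pickle=True); p=[.478,.2353,-1.396]
P=proj(c,V(p,np.array([[9,34,44],[9,-34,44],[43,34,44],[43,-34,44],[-60,34,34],[-60,-34,34],[43,25,76],[43,-25,76]])/1e3)); print(P, observe()["eef_pos"])
im=cv2.convertScaleAbs(im,alpha=1.3)
cv2.imwrite("pics/wrist3.png",cv2.resize(im,(800,600),interpolation=cv2.INTER_CUBIC))
```

```text
[[307.17266797 190.06867071]
 [210.84672681 190.42398183]
 [305.60708732 234.95818722]
 [212.84980735 235.30542329]
 [308.70042934  87.89791525]
 [208.44766922  88.25458328]
 [298.43444032 254.55751583]
 [219.7458711  254.85458792]] [0.48036675 0.20887803 0.10783958]
```

View pics/wrist3.png

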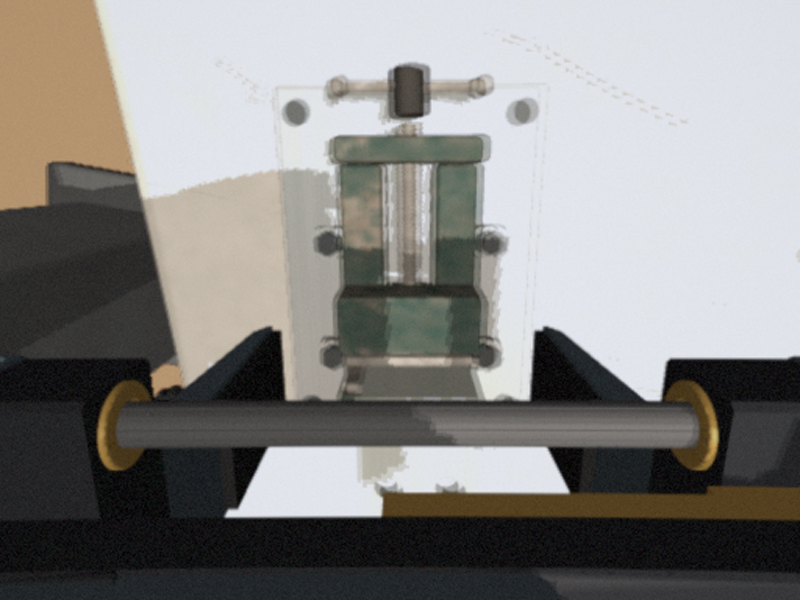

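The jaw top in the picture is at rows 292..365, cols 335..483, within about 2 mm of the prediction. So I'll go down, pinch the jaw, and read the forces.

Call:
{"method": "drive_tool", "body": {"targets": "0 0.05 0.75 0 0 0 1; 0 0 0.75 0 0 0 1; 0 0 0.75 0 0 0 1; 0 0 0 0 0 0 1; 0 0 0 0 0 0 1"}}

```text
clock: 6.55
eef_pos: [0.4845, 0.2102, 0.0447]
ee_rot: [[-0.171, 0.985, 0.0], [0.985, 0.171, 0.0], [0.0, 0.0, -1.0]]
contact_force: [1.0, 0.1, 0.2]
width: 0.0911
grip_force: 0.0
```

Call:
{"method": "drive_tool", "body": {"targets": "0 0 0 0 0 0 0.72; 0 0 0 0 0 0 0.72; 0 0 0 0 0 0 0.72; 0 0 0 0 0 0 0.6; 0 0 0 0 0 0 0.6"}}

```text
clock: 7.05
eef_pos: [0.4822, 0.2095, 0.0438]
ee_rot: [[-0.171, 0.985, -0.004], [0.985, 0.171, -0.001], [-0.0, -0.004, -1.0]]
contact_force: [-12.3, -1.1, 14.1]
width: 0.068
grip_force: 30.0
```

Call:
{"method": "drive_tool", "body": {"targets": "0 -0.075 -0.1 0 0 0 0.82; 0 0 0 0 0 0 0.82; 0 0 0 0 0 0 0.82; 0 0 0 0 0 0 0.6; 0 0 0 0 0 0 0.6"}}

```text
clock: 7.55
eef_pos: [0.4821, 0.2096, 0.0466]
ee_rot: [[-0.171, 0.985, 0.001], [0.985, 0.171, 0.0], [0.0, 0.001, -1.0]]
contact_force: [1.7, -0.6, 0.7]
width: 0.0676
grip_force: 30.0
```

Call:
{"method": "drive_tool", "body": {"targets": "0 0 0 0 0 0 0.6"}}

```text
clock: 7.65
eef_pos: [0.4821, 0.2097, 0.0465]
ee_rot: [[-0.171, 0.985, 0.001], [0.985, 0.171, 0.0], [0.0, 0.001, -1.0]]
contact_force: [1.1, -0.2, 2.3]
width: 0.0679
grip_force: 30.0
```

Call:
{"method": "drive_tool", "body": {"targets": "0.09 0 0 0 0 0 0.6; 0.09 0 0 0 0 0 0.6; 0.08 0 0 0 0 0 0.6; 0 0 0 0 0 0 0.6; 0 0 0 0 0 0 0.6"}}

```text
clock: 8.15
eef_pos: [0.4807, 0.2177, 0.0465]
ee_rot: [[-0.171, 0.985, 0.001], [0.985, 0.171, 0.001], [0.001, 0.001, -1.0]]
contact_force: [1.9, 5.0, 1.2]
width: 0.0678
grip_force: 30.0
```

Run:
```python
from h import *; from rig import *
o=observe(); print(o["eef_pos"],o["contact_force"])
a=grab_frame("side"); cv2.imwrite("pics/side1.png",cv2.resize(a[175:265,235:325],None,fx=6.6,fy=6.6,interpolation=cv2.INTER_CUBIC))
```

```text
[0.48065065 0.21771413 0.046543  ] [1.86667782 5.02123397 1.18541669]
```

View pics/side1.png

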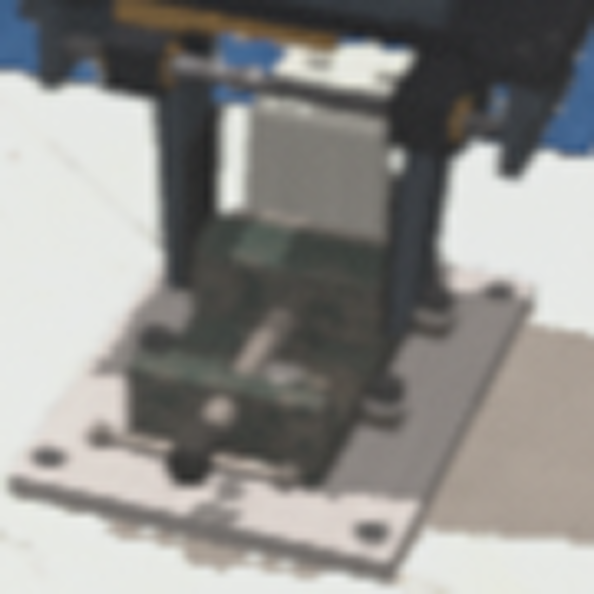

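```bash
cat >> h.py <<'E'
p=[.478,.2353,-1.396]
def bracket(th): # leaning bracket, angle th toward +X; corner-edge pts: outer corner, drilled end outer; vice mm
    c,s=np.cos(th),np.sin(th); rb=np.array([51-28*np.tan(th),16]); up=np.array([s,c]); xx=np.array([c,-s])
    O=rb-8*xx+60*up; return O,xx,up
E
python3 - <<'E'
from h import *; from rig import *
c=get_calibration("side")
for t in (0,.14,.28):
    O,xx,up=bracket(t); pts=[]
    for q in (O,O+60*xx):
        for y in (25,-25): pts.append([q[0],y,q[1]])
    print(t,O,np.round((proj(c,V(p,np.array(pts)/1e3))-[235,175])*6.6).tolist())
E
```

```text
0 [43. 76.] [[257.0, 112.0], [399.0, 139.0], [311.0, 37.0], [447.0, 62.0]]
0.14 [47.50504585 76.52930469] [[262.0, 105.0], [402.0, 132.0], [314.0, 52.0], [449.0, 77.0]]
0.28 [51.84137429 75.87417149] [[266.0, 101.0], [406.0, 128.0], [315.0, 71.0], [449.0, 96.0]]
```

The jaw moved about 8 mm. The holes are still at about (320,63) and (388,78), so the lean isn't clear with the gripper in the way. I'll release, rise and look again.

Call:
{"method": "drive_tool", "body": {"targets": "0 0 0 0 0 0 1; 0 0 0 0 0 0 1; 0 0 -0.5 0 0 0 1; 0 0 -1 0 0 0 1; 0 0 -1 0 0 0 1"}}

```text
clock: 8.7
eef_pos: [0.4799, 0.217, 0.1228]
ee_rot: [[-0.171, 0.985, -0.001], [0.985, 0.171, -0.001], [-0.0, -0.001, -1.0]]
contact_force: [-0.1, -1.2, -0.7]
width: 0.0912
grip_force: 0.0
```

Call:
{"method": "drive_tool", "body": {"targets": "0 0 -1 0 0 0 1; 0 0 -1 0 0 0 1; 0 0 -1 0 0 0 1; 0 0 0 0 0 0 1"}}

```text
clock: 9.1
eef_pos: [0.482, 0.2179, 0.2161]
ee_rot: [[-0.171, 0.985, 0.006], [0.985, 0.171, 0.002], [0.001, 0.006, -1.0]]
contact_force: [-1.0, 0.5, 0.6]
width: 0.091
grip_force: 0.0
```

Run:
```python
from h import *; from rig import *
a=grab_frame("side"); b=grab_frame("wrist"); c=get_calibration("wrist"); print(observe()["eef_pos"])
a=cv2.resize(a[175:265,240:315],None,fx=5,fy=5,interpolation=cv2.INTER_CUBIC)
b=cv2.resize(cv2.convertScaleAbs(b[95:240,210:315],alpha=1.3),None,fx=4,fy=4,interpolation=cv2.INTER_CUBIC)
m=np.zeros((580,800,3),np.uint8); m[:450,:375]=a; m[:,380:]=b[:580,:420]; cv2.imwrite("pics/mix.png",m)
for t in (0,.14,.28):
    O,xx,up=bracket(t); pts=np.array([[q[0],y,q[1]] for q in (O,O+60*xx) for y in (25,-25)])/1e3
    print(t,np.round((proj(get_calibration("side"),V(p,pts))-[240,175])*5).tolist(),np.round((proj(c,V(p,pts))-[210,95])*4+[380,0]).tolist())
print(np.round((proj(c,V(p,np.array([[35,34,44],[35,-34,44],[1,34,44]])/1e3))-[210,95])*4+[380,0]))
```

```text
[0.48040744 0.21722042 0.21241918]
0 [[170.0, 85.0], [277.0, 106.0], [211.0, 28.0], [314.0, 47.0]] [[685.0, 476.0], [476.0, 476.0], [681.0, 703.0], [481.0, 704.0]]
0.14 [[173.0, 80.0], [280.0, 100.0], [213.0, 39.0], [315.0, 58.0]] [[685.0, 494.0], [476.0, 495.0], [678.0, 702.0], [484.0, 702.0]]
0.28 [[176.0, 77.0], [283.0, 97.0], [214.0, 54.0], [315.0, 73.0]] [[685.0, 510.0], [477.0, 511.0], [676.0, 694.0], [487.0, 695.0]]
[[710. 407.]
 [450. 408.]
 [713. 278.]]
```

View pics/mix.png

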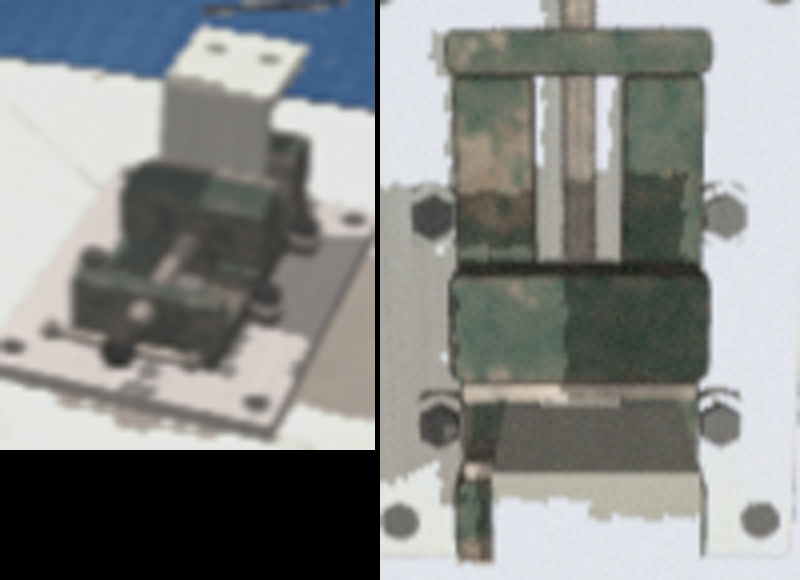

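The bracket is still upright, with its corner edge at wrist (493..698, 470). It sits about 4 mm to +Y of the jaw centre at col 579, and the jaw is open to about 15 mm. I'll tilt the tool 45° about its y axis for a grip over the outer corner.

Call:
{"method": "drive_tool", "body": {"targets": "0 0 0 0 -1 0 1; 0 0 0 0 -1 0 1; 0 0 0 0 -1 0 1; 0 0 0 0 -1 0 1"}}

```text
clock: 9.6
eef_pos: [0.4798, 0.2168, 0.2105]
ee_rot: [[-0.165, 0.985, 0.046], [0.946, 0.171, -0.275], [-0.279, -0.001, -0.96]]
contact_force: [-0.2, -0.6, 0.6]
width: 0.091
grip_force: 0.0
```

Call:
{"method": "drive_tool", "body": {"targets": "0 0 0 0 -1 0 1; 0 0 0 0 -1 0 1; 0 0 0 0 -1 0 1; 0 0 0 0 -1 0 1"}}

```text
clock: 10.0
eef_pos: [0.4798, 0.2168, 0.2105]
ee_rot: [[-0.146, 0.985, 0.09], [0.833, 0.171, -0.525], [-0.533, -0.002, -0.846]]
contact_force: [0.1, -0.3, 0.1]
width: 0.0914
grip_force: 0.0
```

Call:
{"method": "drive_tool", "body": {"targets": "0 0 0 0 -1 0 1; 0 0 0 0 -1 0 1; 0 0 0 0 -1 0 1; 0 0 0 0 -0.25 0 1; 0 0 0 0 0 0 1"}}

```text
clock: 10.5
eef_pos: [0.4799, 0.2171, 0.2104]
ee_rot: [[-0.123, 0.985, 0.12], [0.696, 0.172, -0.697], [-0.707, -0.002, -0.707]]
contact_force: [-0.3, -0.0, 0.2]
width: 0.0914
grip_force: 0.0
```

```bash
cat >> h.py <<'E'
def togo(o,Pv,tilt): # target TCP in vice mm, tilt deg of tool z toward +X; -> shift in tool units, turn residual in deg
    Rm=o["ee_rot"]; Pw=V(p,np.array(Pv)/1e3)[0]
    t=np.radians(tilt); Rv=R.from_euler("z",p[2]).as_matrix()
    z=np.array([np.sin(t),0,-np.cos(t)]); y=np.array([0,1,0.]); Rt=Rv@np.c_[np.cross(y,z),y,z]
    return Rm.T@(Pw-o["eef_pos"])/.03, np.degrees(R.from_matrix(Rm.T@Rt).as_rotvec())/4, Pw
E
python3 - <<'E'
from h import *; from rig import *
o=observe(); print(o["q"],o["eef_pos"]); 
for P in ((-4,4,124),(52,4,67)): print([np.round(a,3) for a in togo(o,P,45)])
E
```

```text
[ 0.6848884   0.34614542  1.97874301 -0.68498404  1.33830365  0.85751267] [0.47986686 0.21713525 0.21036267]
[array([2.324, 0.181, 1.276]), array([-0.044,  0.001, -0.002]), array([0.481, 0.24 , 0.134])]
[array([2.347, 0.189, 3.939]), array([-0.044,  0.001, -0.002]), array([0.491, 0.185, 0.077])]
```

Call:
{"method": "drive_tool", "body": {"targets": "0.78 0.06 0 -0.04 0 0 1; 0.78 0.06 0 0 0 0 1; 0.78 0.06 0 0 0 0 1; 0 0 0.9 0 0 0 1; 0 0 0.9 0 0 0 1"}}

```text
clock: 11.0
eef_pos: [0.4841, 0.2295, 0.123]
ee_rot: [[-0.122, 0.985, 0.124], [0.698, 0.174, -0.695], [-0.706, 0.002, -0.709]]
contact_force: [0.3, -0.5, -0.4]
width: 0.0911
grip_force: 0.0
```

Call:
{"method": "drive_tool", "body": {"targets": "0 0 0.6 0 0 0 1; 0 0 0.4 0 0 0 1; 0 0 0 0 0 0 1; 0 0 0 0 0 0 1"}}

```text
clock: 11.4
eef_pos: [0.488, 0.2089, 0.1029]
ee_rot: [[-0.12, 0.985, 0.124], [0.697, 0.173, -0.696], [-0.707, 0.003, -0.708]]
contact_force: [0.9, -0.3, 1.0]
width: 0.0916
grip_force: 0.0
```

Run:
```python
from h import *; from rig import *
o=observe(); print(o["q"],o["eef_pos"]); 
print([np.round(a,3) for a in togo(o,(52,4,67),45)])
b=grab_frame("wrist"); c=get_calibration("wrist"); s=grab_frame("side")
m=np.zeros((560,800,3),np.uint8); m[:375,:]=0
s=cv2.resize(s[150:265,225:340],None,fx=3.3,fy=3.3,interpolation=cv2.INTER_CUBIC)
b=cv2.resize(cv2.convertScaleAbs(b[60:384,150:370],alpha=1.3),None,fx=1.7,fy=1.7,interpolation=cv2.INTER_CUBIC)
m[:s.shape[0],:s.shape[1]]=s; m[:b.shape[0],410:410+b.shape[1]]=b; cv2.imwrite("pics/mix2.png",m)
P=np.array([[43,29,76],[43,-21,76],[43,29,44],[43,-21,44],[35,34,44],[35,-34,44]])/1e3
print(np.round((proj(c,V(p,P))-[150,60])*1.7+[410,0]))
```

```text
[ 0.6663525   0.52003525  1.98670018 -0.73660403  1.18926655  0.97560089] [0.48800104 0.20893124 0.10292726]
[array([ 0.038, -0.043,  1.184]), array([ 0.014, -0.008, -0.04 ]), array([0.491, 0.185, 0.077])]
[[660. 283.]
 [523. 284.]
 [655. 209.]
 [528. 209.]
 [670. 197.]
 [492. 198.]]
```

View pics/mix2.png

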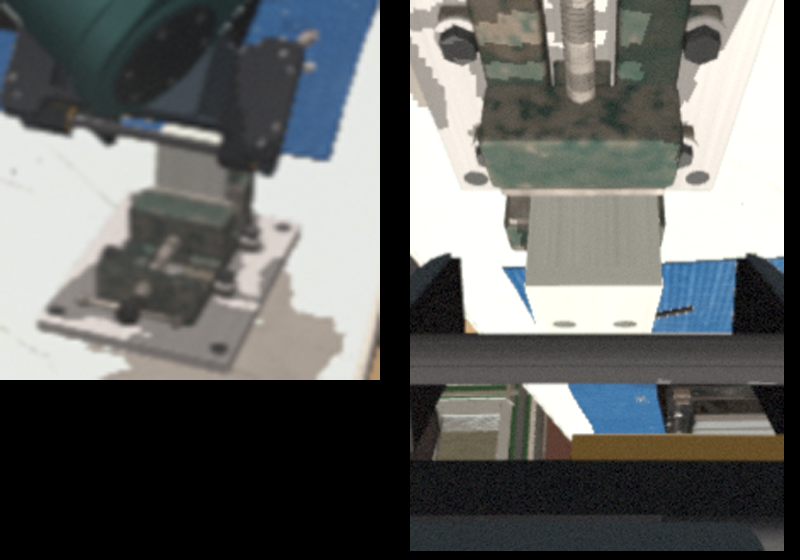

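The bracket's corner edge is at row 284, cols 527..660, against a prediction of 283, 523..660. The pose is good, so I'll go in and grip.

Call:
{"method": "drive_tool", "body": {"targets": "0.03 -0.02 0.6 0 0 0 1; 0 0 0.55 0 0 0 1; 0 0 0 0 0 0 1; 0 0 0 0 0 0 0.4; 0 0 0 0 0 0 0.4"}}

```text
clock: 12.0
eef_pos: [0.4914, 0.1852, 0.0775]
ee_rot: [[-0.121, 0.985, 0.124], [0.697, 0.173, -0.696], [-0.707, 0.002, -0.707]]
contact_force: [-0.2, -0.3, -0.0]
width: 0.0781
grip_force: 0.0
```

Call:
{"method": "drive_tool", "body": {"targets": "0 0 0 0 0 0 0.4; 0 0 0 0 0 0 0.4; 0 0 0 0 0 0 0.4; 0 0 0 0 0 0 0.4"}}

```text
clock: 12.4
eef_pos: [0.4913, 0.1853, 0.0775]
ee_rot: [[-0.121, 0.985, 0.124], [0.697, 0.173, -0.696], [-0.707, 0.002, -0.707]]
contact_force: [-0.1, 0.7, 0.8]
width: 0.05
grip_force: 30.0
```

Run:
```python
from h import *; from rig import *
o=observe(); print([np.round(a,3) for a in togo(o,(52,4,67),45)],o["contact_force"],o["width"],o["grip_force"])
```

```text
[array([ 0.001, -0.012,  0.021]), array([ 0.015, -0.002, -0.029]), array([0.491, 0.185, 0.077])] [-0.0718825   0.68668868  0.78095421] 0.05003823917594376 29.997008442878723
```

Call:
{"method": "drive_tool", "body": {"targets": "-0.3 0 -0.3 0 0 0 0.4; -0.6 0 -0.6 0 0 0 0.4; -0.75 0 -0.75 0 0 0 0.4; -0.75 0 -0.75 0 0 0 0.4; 0 0 0 0 0 0 0.4"}}

```text
clock: 12.9
eef_pos: [0.4925, 0.1861, 0.1835]
ee_rot: [[-0.118, 0.985, 0.127], [0.699, 0.173, -0.694], [-0.705, 0.007, -0.709]]
contact_force: [0.7, 0.4, -0.4]
width: 0.0499
grip_force: 30.0
```

Call:
{"method": "drive_tool", "body": {"targets": "0 0 0 0 1 0 0.4; 0 0 0 0 1 0 0.4; 0 0 0 0 1 0 0.4; 0 0 0 0 1 0 0.4; 0 0 0 0 1 0 0.4"}}

```text
clock: 13.4
eef_pos: [0.4908, 0.1851, 0.1793]
ee_rot: [[-0.156, 0.985, 0.075], [0.894, 0.173, -0.413], [-0.42, 0.002, -0.907]]
contact_force: [0.5, 0.2, -1.4]
width: 0.0495
grip_force: 30.0
```

Call:
{"method": "drive_tool", "body": {"targets": "0 0 0 0 1 0 0.4; 0 0 0 0 1 0 0.4; 0 0 0 0 1 0 0.4; 0 0 0 0 1 0 0.4; 0 0 0 0 1 0 0.4"}}

```text
clock: 13.9
eef_pos: [0.4908, 0.185, 0.1793]
ee_rot: [[-0.172, 0.985, 0.017], [0.981, 0.173, -0.083], [-0.084, 0.002, -0.996]]
contact_force: [-0.0, 1.3, -1.1]
width: 0.0497
grip_force: 30.0
```

Call:
{"method": "drive_tool", "body": {"targets": "0 0 0 0 1 0 0.4; 0 0 0 0 1 0 0.4; 0 0 0 0 1 0 0.4; 0 0 0 0 1 0 0.4; 0 0 0 0 1 0 0.4"}}

```text
clock: 14.4
eef_pos: [0.4907, 0.185, 0.1793]
ee_rot: [[-0.168, 0.985, -0.043], [0.95, 0.173, 0.258], [0.262, 0.002, -0.965]]
contact_force: [1.3, 0.8, -0.9]
width: 0.0497
grip_force: 30.0
```

Call:
{"method": "drive_tool", "body": {"targets": "0 0 0 0 1 0 0.4; 0 0 0 0 1 0 0.4; 0 0 0 0 1 0 0.4; 0 0 0 0 1 0 0.4; 0 0 0 0 1 0 0.4"}}

```text
clock: 14.9
eef_pos: [0.4908, 0.185, 0.1794]
ee_rot: [[-0.143, 0.985, -0.098], [0.805, 0.173, 0.568], [0.576, 0.002, -0.817]]
contact_force: [0.0, 0.0, -0.6]
width: 0.0495
grip_force: 30.0
```

Call:
{"method": "drive_tool", "body": {"targets": "0 0 0 0 1 0 0.4; 0 0 0 0 1 0 0.4; 0 0 0 0 0.5 0 0.4; 0 0 0 0 0 0 0.4"}}

```text
clock: 15.3
eef_pos: [0.4907, 0.1847, 0.1786]
ee_rot: [[-0.122, 0.985, -0.122], [0.696, 0.172, 0.697], [0.707, 0.0, -0.707]]
contact_force: [-0.7, 0.1, -0.7]
width: 0.0501
grip_force: 30.0
```

Run:
```python
from h import *; from rig import *
o=observe(); print(o["q"],o["eef_pos"],o["width"]); print([np.round(a,3) for a in togo(o,(42,4,72.4),-45)])
Rv=R.from_euler("z",p[2]).as_matrix(); print("TCP vice mm",(Rv.T@(o["eef_pos"]-[p[0],p[1],.01]))*1e3)
s=grab_frame("side"); t=grab_frame("top"); T=o["eef_pos"]
cs,ct=get_calibration("side"),get_calibration("top")
us=proj(cs,[T])[0].astype(int); ut=proj(ct,[T])[0].astype(int)
a=cv2.resize(s[us[1]-60:us[1]+80,us[0]-60:us[0]+60],None,fx=4,fy=4,interpolation=cv2.INTER_CUBIC)
b=cv2.resize(t[ut[1]-40:ut[1]+40,ut[0]-35:ut[0]+35],None,fx=4,fy=4,interpolation=cv2.INTER_CUBIC)
m=np.zeros((560,780,3),np.uint8); m[:,:480]=a; m[:320,490:770]=b; cv2.imwrite("pics/mix3.png",m)
# predicted bracket points (drilled down): corner at TCP+(8.6,8.6)
tv=Rv.T@(o["eef_pos"]-[p[0],p[1],.01])*1e3
C=tv+[8.6,0,8.6]; P=np.array([C+[dx,y,dz] for dx,dz in ((0,0),(-60,0),(-8,-60),(0,-60),(-8,-8)) for y in (25,-25)])/1e3
print(np.round((proj(cs,V(p,P))-us+60)*4).tolist()); print(np.round((proj(ct,V(p,P))-ut+[35,40])*4+[490,0]).tolist())
```

```text
[-0.03495056  0.29267603  2.13812521  0.88027609  1.11455912 -0.78035568] [0.49069305 0.18465381 0.17858081] 0.0501093747409761
[array([-2.03 ,  0.008,  2.504]), array([ 0.02 , -0.003, -0.01 ]), array([0.489, 0.195, 0.082])]
TCP vice mm [ 52.08186422   3.69187966 168.58080861]
[[202.0, 213.0], [290.0, 228.0], [166.0, 256.0], [258.0, 272.0], [194.0, 318.0], [280.0, 334.0], [198.0, 312.0], [284.0, 327.0], [197.0, 232.0], [285.0, 247.0]]
[[637.0, 111.0], [655.0, 200.0], [531.0, 133.0], [548.0, 222.0], [624.0, 127.0], [641.0, 210.0], [638.0, 124.0], [654.0, 207.0], [623.0, 116.0], [641.0, 204.0]]
```

View pics/mix3.png

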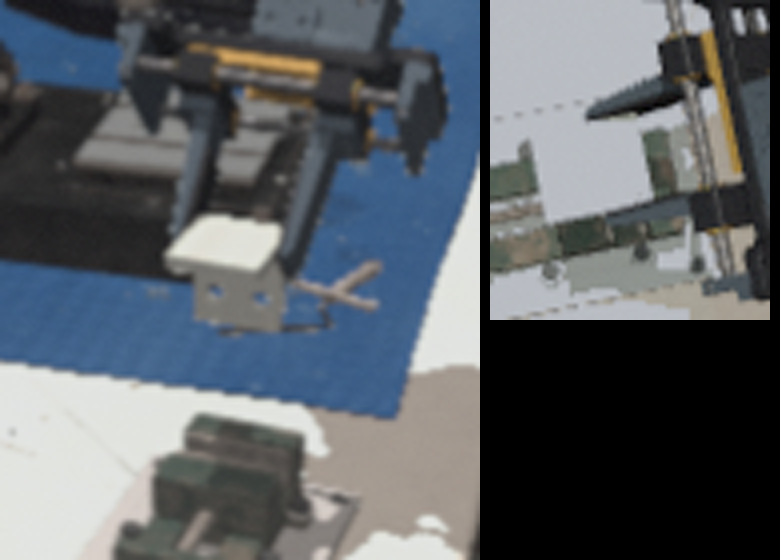

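The bracket is held. In the side crop the undrilled leg is level at (163..285, 213..270) and the drilled leg hangs down with its holes at (215,290) and (262,297), matching the prediction. Next I'll position it above the slot and lower it.

Call:
{"method": "drive_tool", "body": {"targets": "0.3 -0.12 0.3 0 0 0 0.4; 0 0 0 0 0 0 0.4; -0.73 0 0.73 0 0 0 0.4; -0.5 0 0.5 0 0 0 0.4; 0 0 0 0 0 0 0.4"}}

```text
clock: 15.9
eef_pos: [0.4839, 0.1974, 0.1252]
ee_rot: [[-0.122, 0.985, -0.124], [0.697, 0.174, 0.696], [0.707, -0.001, -0.707]]
contact_force: [0.5, -1.2, -0.4]
width: 0.0496
grip_force: 30.0
```

```bash
cat >> h.py <<'E'
def st():
    from rig import observe
    o=observe(); Rv=R.from_euler("z",p[2]).as_matrix()
    print("TCP",np.round(Rv.T@(o["eef_pos"]-[p[0],p[1],.01])*1e3,1),"F",np.round(Rv.T@o["contact_force"],1),"Rv",np.round(Rv.T@o["ee_rot"],3).tolist(),o["width"],o["clock"])
E
python3 -c "from h import *; st()"
```

```text
TCP [ 38.3  -0.8 115.2] F [ 1.3  0.3 -0.4] Rv [[-0.707, -0.0, -0.707], [0.001, 1.0, -0.001], [0.707, -0.001, -0.707]] 0.049604729695639296 15.9
```

Call:
{"method": "drive_tool", "body": {"targets": "-0.35 0 0.35 0 0 0 0.4; -0.35 0 0.35 0 0 0 0.4; -0.3 0 0.3 0 0 0 0.4; 0 0 0 0 0 0 0.4"}}

```text
clock: 16.3
eef_pos: [0.4847, 0.197, 0.083]
ee_rot: [[-0.122, 0.985, -0.123], [0.696, 0.173, 0.697], [0.707, -0.0, -0.707]]
contact_force: [0.1, 0.2, -0.6]
width: 0.0499
grip_force: 30.0
```

Call:
{"method": "drive_tool", "body": {"targets": "-0.05 0 0.05 0 0 0 0.4; -0.05 0 0.05 0 0 0 0.4; 0 0 0 0 0 0 0.4"}}

```text
clock: 16.6
eef_pos: [0.4856, 0.197, 0.0805]
ee_rot: [[-0.124, 0.985, -0.121], [0.696, 0.173, 0.697], [0.707, 0.002, -0.707]]
contact_force: [-0.6, -0.1, -0.4]
width: 0.0498
grip_force: 30.0
```

```bash
python3 -c "from h import *; st()"
```

```text
TCP [39.   0.8 70.5] F [-0.  -0.6 -0.4] Rv [[-0.707, 0.001, -0.707], [-0.001, 1.0, 0.002], [0.707, 0.002, -0.707]] 0.049799208712662774 16.6
```

Call:
{"method": "drive_tool", "body": {"targets": "-0.03 0 0.03 0 0 0 0.4; -0.03 0 0.03 0 0 0 0.4; 0 0 0 0 0 0 0.4; 0 0 0 0 0 0 0.4"}}

```text
clock: 17.0
eef_pos: [0.4855, 0.197, 0.0778]
ee_rot: [[-0.124, 0.985, -0.121], [0.696, 0.173, 0.697], [0.707, 0.002, -0.707]]
contact_force: [0.7, -0.7, -1.2]
width: 0.0501
grip_force: 30.0
```

Call:
{"method": "drive_tool", "body": {"targets": "-0.025 0 0.025 0 0 0 0.4; 0 0 0 0 0 0 0.4; 0 0 0 0 0 0 0.4"}}

```text
clock: 17.3
eef_pos: [0.4856, 0.1973, 0.0776]
ee_rot: [[-0.124, 0.985, -0.121], [0.695, 0.174, 0.698], [0.708, 0.002, -0.706]]
contact_force: [-3.1, -2.9, 13.7]
width: 0.0495
grip_force: 30.0
```

```bash
python3 -c "from h import *; st()"
```

```text
TCP [38.8  0.8 67.6] F [ 2.3 -3.5 13.7] Rv [[-0.706, 0.0, -0.708], [-0.001, 1.0, 0.002], [0.708, 0.002, -0.706]] 0.04950449813410729 17.3
```

Call:
{"method": "drive_tool", "body": {"targets": "0 0 0 0 0 0 0.7; 0 0 0 0 0 0 1; 0 0 0 0 0 0 1; 0 0 0 0 0 0 1; 0 0 -0.3 0 0 0 1"}}

```text
clock: 17.8
eef_pos: [0.4859, 0.1909, 0.0827]
ee_rot: [[-0.123, 0.985, -0.122], [0.696, 0.174, 0.697], [0.707, 0.001, -0.707]]
contact_force: [0.3, 0.9, -0.2]
width: 0.0871
grip_force: 0.0
```

Call:
{"method": "drive_tool", "body": {"targets": "0 0 -0.8 0 0 0 1; 0 0 -1 0 0 0 1; 0 0 -1 0 0 0 1; 0 0 -1 0 0 0 1; 0 0 -1 0 -1 0 1"}}

```text
clock: 18.3
eef_pos: [0.5037, 0.0886, 0.1854]
ee_rot: [[-0.13, 0.985, -0.112], [0.744, 0.172, 0.646], [0.656, 0.0, -0.755]]
contact_force: [0.5, -0.2, 0.2]
width: 0.0912
grip_force: 0.0
```

Call:
{"method": "drive_tool", "body": {"targets": "0 0 0 0 -1 0 1; 0 0 0 0 -1 0 1; 0 0 0 0 -1 0 1; 0 0 0 0 -1 0 1; 0 0 0 0 -1 0 1"}}

```text
clock: 18.8
eef_pos: [0.5041, 0.0899, 0.1855]
ee_rot: [[-0.162, 0.985, -0.059], [0.921, 0.172, 0.35], [0.355, 0.003, -0.935]]
contact_force: [-0.5, 0.2, -0.2]
width: 0.0914
grip_force: 0.0
```

Call:
{"method": "drive_tool", "body": {"targets": "0 0 0 0 -1 0 1; 0 0 0 0 -1 0 1; 0 0 0 0 -1 0 1; 0 0 0 0 -1 0 1; 0 0 0 0 -1 0 1"}}

```text
clock: 19.3
eef_pos: [0.5041, 0.09, 0.1856]
ee_rot: [[-0.173, 0.985, 0.0], [0.985, 0.172, 0.014], [0.014, 0.003, -1.0]]
contact_force: [-0.2, -0.8, -0.5]
width: 0.091
grip_force: 0.0
```

Call:
{"method": "drive_tool", "body": {"targets": "0 0 0 0 -0.25 0 1; 0 0 0 0 0 0 1"}}

```text
clock: 19.5
eef_pos: [0.5038, 0.0906, 0.1851]
ee_rot: [[-0.174, 0.985, 0.002], [0.985, 0.174, 0.001], [0.001, 0.002, -1.0]]
contact_force: [0.6, 0.2, 0.3]
width: 0.0912
grip_force: 0.0
```

```bash
cat > seg.py <<'E'
from h import *; from rig import *
def look(xs,O,name):
    # bracket model: corner O=(x,z) mm, lean a toward -X (drilled leg down)
    c=get_calibration(name); im=grab_frame(name).astype(float); return c,im
E
python3 - <<'E'
from h import *; from rig import *
st(); o=observe(); print([np.round(a,3) for a in togo(o,(18,0,36.5),0)])
cs=get_calibration("side"); im=grab_frame("side"); cv2.imwrite("pics/side_r.png",im); cv2.imwrite("pics/wrist_r.png",grab_frame("wrist")); np.save("wc3.npy",get_calibration("wrist"),allow_pickle=True)
def poly(a): # leaned by a toward -X
    lb=np.array([51-28*0,16.]);
    c,s=np.cos(a),np.sin(a); up=np.array([-s,c]); xx=np.array([c,s])
    # right-bottom corner touches fixed jaw when leaning, upright: outer face at 47.5
    rb=np.array([51. if a>0.02 else 47.5,16+0]); rb[1]+=0 if a<=0 else 8*0
    C=rb+60*up; E=C-60*xx
    return C,E
for a in (0,.1,.2,.29):
    C,E=poly(a); P=np.array([[q[0],y,q[1]] for q in (C,E) for y in (25,-25)])/1e3
    print(a,np.round(proj(cs,V(p,P)),1).tolist())
g=cv2.cvtColor(im,cv2.COLOR_BGR2GRAY)
for u in (272,278,284): print(u,g[172:216:1,u].tolist())
E
```

```text
TCP [147.    0.3 175.1] F [-0.1  0.7  0.3] Rv [[-1.0, 0.0, -0.001], [0.0, 1.0, 0.002], [0.001, 0.002, -1.0]] 0.09119980623920433 19.5
[array([ 4.296, -0.019,  4.624]), array([ 0.026, -0.01 , -0.002]), array([0.481, 0.218, 0.046])]
0 [[274.6, 191.1], [296.0, 195.2], [265.7, 203.5], [287.9, 207.9]]
0.1 [[274.3, 191.7], [295.6, 195.8], [265.3, 206.5], [287.5, 211.0]]
0.2 [[273.4, 193.2], [294.9, 197.4], [264.4, 210.3], [286.6, 214.9]]
0.29 [[272.6, 194.8], [294.1, 199.0], [263.7, 213.8], [285.9, 218.4]]
272 [95, 97, 96, 93, 95, 96, 95, 97, 99, 96, 98, 98, 97, 94, 95, 93, 91, 90, 131, 207, 229, 228, 227, 228, 228, 228, 229, 228, 229, 228, 229, 229, 229, 228, 228, 228, 228, 229, 229, 228, 228, 229, 229, 226]
278 [94, 97, 99, 96, 92, 92, 92, 92, 94, 97, 97, 97, 97, 96, 94, 93, 94, 92, 87, 126, 206, 228, 228, 227, 228, 228, 228, 228, 228, 228, 228, 228, 228, 229, 229, 228, 228, 229, 228, 228, 228, 229, 228, 229]
284 [93, 91, 93, 89, 84, 108, 104, 94, 92, 91, 91, 91, 92, 93, 91, 90, 90, 89, 89, 82, 122, 205, 228, 228, 227, 227, 228, 228, 229, 228, 228, 228, 229, 229, 228, 228, 228, 228, 229, 228, 229, 229, 229, 230]
```

Run:
```python
from h import *
im=cv2.imread("pics/side_r.png"); g=cv2.cvtColor(im,cv2.COLOR_BGR2GRAY)
for u in (262,267,272,277,282,287): print(u,g[194:240,u].tolist())
from rig import get_calibration
cs=get_calibration("side")
for P in ([[-12.5,0,76],[-12.5,0,68],[1,0,44],[18,0,44],[35,0,44]],): print(np.round(proj(cs,V(p,np.array(P)/1e3)),1).tolist())
```

```text
262 [228, 227, 228, 227, 227, 228, 227, 227, 227, 227, 227, 227, 227, 226, 224, 220, 211, 208, 210, 211, 202, 190, 188, 197, 201, 202, 202, 203, 202, 192, 171, 133, 103, 97, 98, 98, 99, 100, 88, 76, 73, 72, 70, 73, 76, 78]
267 [227, 227, 227, 227, 227, 228, 227, 227, 227, 228, 228, 229, 229, 228, 229, 229, 229, 229, 229, 229, 226, 188, 135, 102, 81, 70, 70, 72, 69, 74, 89, 93, 92, 87, 85, 81, 85, 100, 106, 96, 84, 108, 145, 152, 135, 99]
272 [227, 228, 228, 228, 229, 228, 229, 228, 229, 229, 229, 228, 228, 228, 228, 229, 229, 228, 228, 229, 229, 226, 186, 133, 101, 75, 63, 65, 66, 69, 69, 71, 84, 112, 133, 141, 143, 124, 101, 94, 82, 72, 69, 67, 64, 64]
277 [227, 227, 228, 228, 228, 228, 228, 228, 228, 228, 228, 228, 228, 228, 228, 228, 228, 228, 228, 229, 228, 229, 227, 195, 138, 105, 85, 85, 98, 102, 96, 93, 84, 76, 72, 84, 118, 132, 122, 108, 106, 102, 83, 69, 67, 67]
282 [227, 228, 227, 228, 229, 228, 228, 228, 228, 228, 228, 229, 229, 228, 229, 228, 228, 228, 228, 229, 228, 228, 229, 227, 196, 139, 102, 76, 64, 66, 66, 63, 59, 63, 67, 73, 79, 80, 78, 88, 104, 108, 96, 79, 75, 77]
287 [227, 228, 227, 226, 227, 228, 228, 229, 228, 228, 228, 228, 229, 228, 228, 227, 226, 218, 199, 172, 140, 120, 103, 89, 75, 71, 71, 72, 72, 70, 70, 74, 71, 68, 69, 72, 75, 79, 79, 80, 93, 107, 107, 94, 79, 69]
[[276.7, 205.7], [276.6, 208.9], [278.1, 215.4], [280.5, 211.7], [282.9, 208.1]]
```

As predicted, the released bracket leans onto the moving jaw by about 0.29 rad: its leg end edge is at side (277,216). Closing the jaw should right it, so I'll pinch the jaw again.

Call:
{"method": "drive_tool", "body": {"targets": "0.86 0 0 0 0 0 1; 0.86 0 0 0 0 0 1; 0.86 0 0 0 0 0 1; 0.86 0 0 0 0 0 1; 0.86 0 0 0 0 0 1"}}

```text
clock: 20.1
eef_pos: [0.4816, 0.218, 0.1849]
ee_rot: [[-0.172, 0.985, 0.001], [0.985, 0.172, 0.001], [0.001, 0.001, -1.0]]
contact_force: [0.3, -1.0, 0.5]
width: 0.091
grip_force: 0.0
```

Call:
{"method": "drive_tool", "body": {"targets": "0 0 1 0 0 0 1; 0 0 1 0 0 0 1; 0 0 1 0 0 0 1; 0 0 0.8 0 0 0 1; 0 0 0 0 0 0 1"}}

```text
clock: 20.6
eef_pos: [0.4803, 0.2163, 0.0683]
ee_rot: [[-0.172, 0.985, -0.003], [0.985, 0.172, -0.001], [-0.0, -0.003, -1.0]]
contact_force: [0.2, -0.3, 0.8]
width: 0.0914
grip_force: 0.0
```

```bash
python3 -c "
from h import *; from rig import *
st(); print([np.round(a,3) for a in togo(observe(),(18,0,36.5),0)])"
```

```text
TCP [19.1 -1.1 58.3] F [0.3 0.1 0.8] Rv [[-1.0, 0.002, 0.0], [0.002, 1.0, -0.003], [-0.0, -0.003, -1.0]] 0.09135943318204988 20.6
[array([0.037, 0.038, 0.727]), array([-0.045,  0.004, -0.027]), array([0.481, 0.218, 0.046])]
```

Call:
{"method": "drive_tool", "body": {"targets": "0 0.03 0.4 0 0 0 1; 0 0 0.33 0 0 0 1; 0 0 0 0 0 0 1; 0 0 0 0 0 0 0.6; 0 0 0 0 0 0 0.6"}}

```text
clock: 21.1
eef_pos: [0.4832, 0.2179, 0.0496]
ee_rot: [[-0.173, 0.985, 0.003], [0.985, 0.173, 0.001], [0.0, 0.003, -1.0]]
contact_force: [0.1, -0.1, 0.6]
width: 0.0782
grip_force: 0.0
```

Call:
{"method": "drive_tool", "body": {"targets": "0 0 0 0 0 0 0.6; 0 0 0 0 0 0 0.6; 0 0 0 0 0 0 0.6"}}

```text
clock: 21.4
eef_pos: [0.4808, 0.2172, 0.049]
ee_rot: [[-0.173, 0.985, -0.002], [0.985, 0.173, -0.001], [-0.0, -0.002, -1.0]]
contact_force: [-11.4, -0.2, 11.0]
width: 0.0678
grip_force: 30.0
```

```bash
python3 -c "from h import *; st()"
```

```text
TCP [18.3 -0.4 39. ] F [ -1.8 -11.2  11. ] Rv [[-1.0, 0.001, 0.0], [0.001, 1.0, -0.002], [-0.0, -0.002, -1.0]] 0.06777904614916687 21.4
```

Call:
{"method": "drive_tool", "body": {"targets": "0 -0.075 0.05 0 0 0 0.85; 0 0 0 0 0 0 0.85; 0 0 0 0 0 0 0.6; 0 0 0 0 0 0 0.6; 0 0 0 0 0 0 0.6"}}

```text
clock: 21.9
eef_pos: [0.4808, 0.2174, 0.0477]
ee_rot: [[-0.173, 0.985, 0.002], [0.985, 0.173, 0.0], [0.0, 0.002, -1.0]]
contact_force: [-1.6, -0.3, 3.9]
width: 0.0676
grip_force: 30.0
```

Call:
{"method": "drive_tool", "body": {"targets": "-0.05 0 0 0 0 0 0.6; -0.05 0 0 0 0 0 0.6; -0.05 0 0 0 0 0 0.6; 0 0 0 0 0 0 0.6"}}

```text
clock: 22.3
eef_pos: [0.4815, 0.213, 0.0477]
ee_rot: [[-0.173, 0.985, 0.002], [0.985, 0.173, 0.001], [0.0, 0.002, -1.0]]
contact_force: [-3.3, 2.2, 5.4]
width: 0.0676
grip_force: 30.0
```

```bash
python3 -c "from h import *; st()"
```

```text
TCP [22.6 -0.4 37.7] F [-2.8 -2.9  5.4] Rv [[-1.0, 0.001, -0.0], [0.001, 1.0, 0.002], [0.0, 0.002, -1.0]] 0.0675776977845657 22.3
```

Call:
{"method": "drive_tool", "body": {"targets": "-0.03 0 0 0 0 0 0.6; -0.03 0 0 0 0 0 0.6; -0.03 0 0 0 0 0 0.6; 0 0 0 0 0 0 0.6"}}

```text
clock: 22.7
eef_pos: [0.482, 0.2104, 0.0477]
ee_rot: [[-0.173, 0.985, 0.002], [0.985, 0.173, 0.001], [0.0, 0.002, -1.0]]
contact_force: [-2.6, 2.8, 5.3]
width: 0.068
grip_force: 30.0
```

```bash
python3 -c "from h import *; st()"
```

```text
TCP [25.2 -0.4 37.7] F [-3.2 -2.1  5.3] Rv [[-1.0, 0.001, -0.0], [0.001, 1.0, 0.002], [0.0, 0.002, -1.0]] 0.06801845875382563 22.7
```

Call:
{"method": "drive_tool", "body": {"targets": "-0.03 0 0 0 0 0 0.6; -0.03 0 0 0 0 0 0.6; 0 0 0 0 0 0 0.6; 0 0 0 0 0 0 0.6"}}

```text
clock: 23.1
eef_pos: [0.4823, 0.2087, 0.0477]
ee_rot: [[-0.173, 0.985, 0.002], [0.985, 0.173, 0.001], [0.0, 0.002, -1.0]]
contact_force: [-2.7, 3.6, 4.8]
width: 0.0677
grip_force: 30.0
```

```bash
python3 -c "from h import *; st()"
```

```text
TCP [27.  -0.4 37.7] F [-4.  -2.   4.8] Rv [[-1.0, 0.001, -0.0], [0.001, 1.0, 0.002], [0.0, 0.002, -1.0]] 0.06769227314442931 23.1
```

Call:
{"method": "drive_tool", "body": {"targets": "-0.03 0 0 0 0 0 0.6; -0.02 0 0 0 0 0 0.6; 0 0 0 0 0 0 0.6; 0 0 0 0 0 0 0.6"}}

```text
clock: 23.5
eef_pos: [0.4823, 0.2085, 0.0477]
ee_rot: [[-0.172, 0.985, 0.002], [0.985, 0.172, 0.002], [0.002, 0.003, -1.0]]
contact_force: [-7.6, 23.8, 2.1]
width: 0.0679
grip_force: 30.0
```

Run:
```python
from h import *; from rig import *
st(); im=grab_frame("side"); g=cv2.cvtColor(im,cv2.COLOR_BGR2GRAY); cv2.imwrite("pics/side_c.png",im)
for u in (267,272,277,282,287): print(u,g[190:230,u].tolist())
cs=get_calibration("side")
print(np.round(proj(cs,V(p,np.array([[-9,0,76],[-9,0,68],[43,0,44],[51,0,76]])/1e3)),1).tolist())
```

```text
TCP [27.1 -0.4 37.7] F [-24.7  -3.4   2.1] Rv [[-1.0, 0.001, -0.002], [0.001, 1.0, 0.003], [0.002, 0.003, -1.0]] 0.06792282632695466 23.5
267 [47, 47, 42, 38, 40, 39, 37, 51, 77, 95, 115, 154, 190, 158, 128, 114, 81, 60, 64, 67, 67, 70, 70, 72, 72, 72, 69, 69, 69, 71, 69, 70, 70, 70, 69, 69, 71, 87, 98, 99]
272 [133, 210, 225, 225, 227, 228, 229, 231, 225, 185, 153, 145, 161, 189, 156, 126, 116, 90, 69, 64, 66, 70, 73, 68, 65, 67, 69, 67, 66, 66, 65, 64, 68, 70, 73, 80, 95, 120, 138, 147]
277 [103, 158, 218, 229, 229, 226, 223, 204, 172, 158, 149, 147, 147, 165, 193, 159, 127, 114, 87, 65, 64, 67, 68, 69, 70, 70, 68, 69, 72, 79, 95, 102, 109, 120, 117, 107, 97, 95, 116, 130]
282 [96, 112, 139, 147, 148, 147, 147, 148, 149, 151, 151, 151, 150, 149, 150, 149, 133, 125, 118, 88, 68, 64, 65, 68, 72, 70, 70, 70, 70, 67, 64, 66, 64, 61, 62, 66, 67, 70, 77, 91]
287 [91, 90, 107, 136, 148, 149, 149, 148, 147, 148, 148, 148, 150, 150, 150, 145, 136, 121, 114, 104, 77, 64, 64, 70, 72, 74, 69, 67, 67, 65, 64, 63, 66, 70, 69, 66, 65, 67, 68, 70]
[[277.3, 204.9], [277.1, 208.1], [284.0, 206.5], [285.7, 192.5]]
```

The force rose to 25 N, so the jaw is tight. The side view puts the leg's end edge at row 204.5, against 204.9 predicted for upright and seated. I'll release and retreat, then verify.

Call:
{"method": "drive_tool", "body": {"targets": "0 0 0 0 0 0 0.8; 0 0 0 0 0 0 1; 0 0 0 0 0 0 1; 0 0 -0.5 0 0 0 1; 0 0 -1 0 0 0 1"}}

```text
clock: 24.05
eef_pos: [0.4812, 0.2063, 0.0922]
ee_rot: [[-0.173, 0.985, -0.001], [0.985, 0.173, -0.001], [-0.001, -0.001, -1.0]]
contact_force: [-0.3, -1.1, 1.0]
width: 0.0913
grip_force: 0.0
```

Call:
{"method": "drive_tool", "body": {"targets": "0 0 -1 0 0 0 1; 0 0 -1 0 0 0 1; 0 0 -1 0 0 0 1; 0 0 -1 0 0 0 1; 0 0 0 0 0 0 1"}}

```text
clock: 24.55
eef_pos: [0.484, 0.2075, 0.2174]
ee_rot: [[-0.173, 0.985, 0.008], [0.985, 0.173, 0.003], [0.001, 0.009, -1.0]]
contact_force: [1.5, 0.0, -0.7]
width: 0.0914
grip_force: 0.0
```

Call:
{"method": "drive_tool", "body": {"targets": "1 0 0 0 0 0 1; 1 0 0 0 0 0 1; 0 0 0 0 0 0 1; 0 0 0 0 0 0 1"}}

```text
clock: 24.95
eef_pos: [0.4713, 0.266, 0.2125]
ee_rot: [[-0.174, 0.985, 0.002], [0.985, 0.174, 0.0], [-0.0, 0.002, -1.0]]
contact_force: [-0.2, -0.4, -0.8]
width: 0.0909
grip_force: 0.0
```

Run:
```python
from h import *; from rig import *
st()
def chk(name,im,c,pairs,L=9):
    # for each edge given by two vice points, normal offset (px) of strongest gradient along the edge
    g=cv2.GaussianBlur(cv2.cvtColor(im,cv2.COLOR_BGR2GRAY),(0,0),.7).astype(np.float32)
    for lab,a,b in pairs:
        q=proj(c,V(p,np.array([a,b])/1e3)); d=(q[1]-q[0]); n=np.array([-d[1],d[0]])/np.linalg.norm(d)
        off=np.arange(-L,L+.1,.25); S=[]
        for t in np.linspace(.15,.85,25):
            u=(q[0]+t*d)+off[:,None]*n
            S.append(cv2.remap(g,u[:,0].astype(np.float32).reshape(1,-1),u[:,1].astype(np.float32).reshape(1,-1),1)[0])
        m=np.median(S,0); dm=np.gradient(m); o=np.argsort(-abs(dm)); 
        print(name,lab,"px/mm",round(np.linalg.norm(d)/np.linalg.norm(np.array(a)-b),2),"n",np.round(n,2),"profile",m[::4].astype(int).tolist())
E1=[("endtop",(-9,25,76),(-9,-25,76)),("endbot",(-9,25,68),(-9,-25,68)),("outercorner",(51,25,76),(51,-25,76)),("jawface",(43,34,44),(43,-34,44)),("jawback",(9,34,44),(9,-34,44))]
c=get_calibration("side"); im=grab_frame("side"); cv2.imwrite("pics/side_f.png",im); chk("side",im,c,E1)
c=get_calibration("wrist"); im=grab_frame("wrist"); chk("wrist",im,c,E1,12)
print(observe()["clock"])
```

```text
TCP [-31.4  -1.2 202.5] F [ 0.3 -0.3 -0.8] Rv [[-1.0, -0.0, 0.0], [-0.0, 1.0, 0.002], [-0.0, 0.002, -1.0]] 0.09093064100311572 24.95
side endtop px/mm 0.45 n [-0.2   0.98] profile [226, 226, 226, 227, 224, 215, 192, 164, 144, 131, 122, 111, 92, 75, 67, 67, 70, 72, 70]
side endbot px/mm 0.45 n [-0.2   0.98] profile [227, 223, 210, 185, 159, 142, 130, 121, 107, 88, 72, 67, 68, 71, 71, 70, 70, 70, 70]
side outercorner px/mm 0.43 n [-0.19  0.98] profile [92, 92, 92, 92, 90, 90, 93, 105, 144, 192, 219, 226, 226, 226, 226, 226, 226, 227, 224]
side jawface px/mm 0.43 n [-0.2   0.98] profile [225, 225, 225, 225, 218, 194, 166, 149, 139, 128, 119, 106, 86, 71, 66, 68, 71, 71, 70]
side jawback px/mm 0.44 n [-0.2   0.98] profile [138, 129, 120, 106, 86, 71, 67, 68, 71, 71, 70, 69, 69, 69, 68, 68, 69, 69, 69]
wrist endtop px/mm 1.05 n [-0. -1.] profile [167, 164, 157, 146, 138, 132, 132, 132, 132, 132, 132, 130, 121, 100, 79, 70, 71, 71, 72, 71, 71, 71, 71, 71, 72]
wrist endbot px/mm 1.02 n [-0. -1.] profile [152, 142, 134, 132, 132, 132, 132, 132, 131, 125, 109, 88, 74, 71, 71, 72, 71, 71, 72, 71, 71, 72, 73, 73, 70]
wrist outercorner px/mm 1.0 n [-0. -1.] profile [54, 55, 56, 57, 56, 55, 54, 56, 57, 57, 56, 54, 53, 52, 49, 47, 46, 44, 44, 43, 40, 35, 33, 44, 82]
wrist jawface px/mm 0.92 n [-0. -1.] profile [35, 33, 45, 83, 129, 157, 166, 167, 168, 168, 168, 168, 168, 168, 168, 168, 168, 168, 168, 168, 168, 168, 168, 168, 168]
wrist jawback px/mm 0.94 n [-0. -1.] profile [168, 168, 168, 167, 165, 164, 158, 162, 158, 150, 139, 134, 133, 132, 133, 132, 132, 131, 127, 113, 91, 74, 70, 71, 71]
25.05
```

Run:
```python
from h import *; from rig import *
im=cv2.imread("pics/side_f.png"); g=cv2.cvtColor(im,cv2.COLOR_BGR2GRAY)
c=get_calibration("side")
for y in (20,10,0,-10,-20):
    q=proj(c,V(p,np.array([[-9,y,76],[-9,y,68]])/1e3)); u=int(round(q[0,0]))
    print(u,np.round(q[:,1],1),g[198:220,u].tolist())
cw=get_calibration("wrist"); w=grab_frame("wrist"); gw=cv2.cvtColor(w,cv2.COLOR_BGR2GRAY)
for y in (20,0,-20):
    q=proj(cw,V(p,np.array([[-9,y,68],[-9,y,76],[51,y,76]])/1e3)); u=int(round(q[0,0])); print("w",u,np.round(q[:,1],1),gw[int(q[0,1])-8:int(q[2,1])+12,u].tolist())
r=int(proj(cw,V(p,[[.01,0,.076]]))[0,1]); q=proj(cw,V(p,[[.01,25,.076],[.01,-25,.076]][0:1]+[[.01,-.025,.076]])) if 0 else proj(cw,V(p,[[.01,.025,.076],[.01,-.025,.076]])); print("row",r,np.round(q[:,0],1),gw[r,195:320].tolist())
print(observe()["clock"])
```

```text
268 [203.1 206.4] [229, 222, 181, 152, 142, 130, 122, 127, 145, 130, 107, 97, 93, 86, 74, 72, 74, 74, 73, 68, 70, 71]
273 [204.  207.2] [228, 228, 216, 173, 145, 140, 128, 121, 116, 99, 76, 66, 67, 70, 74, 71, 63, 63, 64, 62, 62, 65]
277 [204.9 208.1] [225, 226, 223, 201, 167, 152, 142, 129, 123, 115, 87, 66, 66, 67, 67, 71, 71, 70, 70, 68, 71, 77]
282 [205.8 209. ] [227, 227, 228, 228, 229, 220, 177, 150, 131, 122, 116, 90, 69, 66, 67, 69, 72, 70, 72, 71, 71, 68]
286 [206.7 209.9] [227, 227, 226, 227, 227, 220, 175, 149, 139, 127, 121, 109, 82, 68, 65, 71, 76, 74, 71, 68, 68, 62]
w 281 [208.2 210.8 267.9] [48, 44, 47, 50, 53, 67, 79, 76, 67, 74, 109, 131, 136, 133, 135, 133, 134, 134, 134, 135, 132, 134, 134, 134, 136, 152, 168, 169, 168, 170, 168, 167, 167, 168, 169, 168, 169, 168, 167, 168, 169, 169, 169, 170, 169, 167, 168, 168, 169, 168, 169, 167, 169, 168, 166, 146, 91, 40, 34, 37, 52, 63, 56, 59, 63, 62, 69, 77, 79, 81, 84, 78, 61, 57, 60, 54, 61, 63, 60]
w 260 [208.3 210.8 268. ] [77, 74, 74, 71, 76, 75, 76, 75, 68, 73, 110, 133, 134, 135, 135, 135, 135, 132, 135, 151, 166, 1
[... 600 characters left out ...]
7, 49, 50, 53, 57, 56, 60, 55, 50, 55, 54, 57, 55, 56, 51]
row 229 [286.3 234.6] [166, 169, 168, 169, 167, 169, 167, 168, 169, 168, 168, 169, 165, 155, 164, 167, 166, 165, 168, 165, 167, 165, 166, 167, 165, 167, 168, 168, 166, 164, 151, 152, 160, 148, 120, 77, 77, 76, 69, 46, 54, 77, 132, 146, 143, 166, 167, 168, 167, 168, 168, 169, 167, 169, 168, 166, 168, 168, 166, 169, 170, 167, 166, 168, 168, 168, 170, 169, 168, 168, 168, 169, 168, 168, 169, 168, 166, 169, 169, 167, 169, 168, 168, 169, 169, 169, 170, 169, 170, 169, 167, 167, 167, 147, 90, 70, 71, 99, 159, 167, 167, 164, 167, 167, 167, 169, 167, 168, 168, 167, 167, 168, 170, 169, 168, 167, 168, 166, 167, 158, 168, 169, 169, 170, 168]
25.1
```

The side columns put the leg end at rows 204.7/208 against 204.9/208.1 predicted, so it is level, upright and about seated. It is roughly 2.5 mm off centre in y. To make sure it is seated, I'll press lightly on top with closed fingers.

Call:
{"method": "drive_tool", "body": {"targets": "-0.85 0 0 0 0 0 0; -0.85 0 0 0 0 0 0; -0.85 0 0 0 0 0 0; 0 0 0.9 0 0 0 0; 0 0 0.9 0 0 0 0"}}

```text
clock: 25.6
eef_pos: [0.4858, 0.1894, 0.1586]
ee_rot: [[-0.171, 0.985, 0.004], [0.985, 0.171, 0.001], [0.0, 0.004, -1.0]]
contact_force: [-0.0, 0.3, -0.9]
width: 0.0541
grip_force: 0.0
```

Call:
{"method": "drive_tool", "body": {"targets": "0 0 0.9 0 0 0 0; 0 0 0.6 0 0 0 0; 0 0 0.3 0 0 0 0; 0 0 0 0 0 0 0; 0 0 0 0 0 0 0"}}

```text
clock: 26.1
eef_pos: [0.4856, 0.1906, 0.1052]
ee_rot: [[-0.173, 0.985, 0.003], [0.985, 0.173, 0.001], [0.0, 0.003, -1.0]]
contact_force: [0.2, -0.4, -0.0]
width: 0.0143
grip_force: 0.0
```

```bash
python3 -c "from h import *; st()"
```

```text
TCP [45.3 -0.3 95.2] F [ 0.4  0.1 -0. ] Rv [[-1.0, 0.001, -0.0], [0.001, 1.0, 0.003], [0.0, 0.003, -1.0]] 0.014306636360290833 26.1
```

Call:
{"method": "drive_tool", "body": {"targets": "0 0 0.1 0 0 0 0; 0 0 0.1 0 0 0 0; 0 0 0 0 0 0 0; 0 0 0 0 0 0 0"}}

```text
clock: 26.5
eef_pos: [0.4852, 0.1908, 0.0987]
ee_rot: [[-0.173, 0.985, 0.002], [0.985, 0.173, 0.0], [0.0, 0.002, -1.0]]
contact_force: [0.3, 0.3, 0.3]
width: 0.0003
grip_force: 0.0
```

Call:
{"method": "drive_tool", "body": {"targets": "0 0 0.03 0 0 0 0; 0 0 0.03 0 0 0 0; 0 0 0 0 0 0 0"}}

```text
clock: 26.8
eef_pos: [0.4854, 0.1909, 0.0972]
ee_rot: [[-0.173, 0.985, 0.002], [0.985, 0.173, 0.001], [0.0, 0.002, -1.0]]
contact_force: [-3.7, -0.0, 10.2]
width: 0.0005
grip_force: 4.9
```

Call:
{"method": "drive_tool", "body": {"targets": "0 0 0.03 0 0 0 0; 0 0 0 0 0 0 0; 0 0 0 0 0 0 0"}}

```text
clock: 27.1
eef_pos: [0.4856, 0.1911, 0.0971]
ee_rot: [[-0.173, 0.985, 0.002], [0.985, 0.173, 0.001], [0.0, 0.002, -1.0]]
contact_force: [-8.6, 0.7, 24.9]
width: -0.0
grip_force: 12.7
```

Contact came at a tip height of 0.0861 m, where the seated top should be 0.086 m, and it stayed stiff under 25 N. The bracket is seated, so I'll retreat and hand in.

Call:
{"method": "drive_tool", "body": {"targets": "0 0 -0.2 0 0 0 0; 0 0 -0.8 0 0 0 0; 0 0 -1 0 0 0 0; 0 0 -1 0 0 0 0; 0 0 -1 0 0 0 0"}}

```text
clock: 27.6
eef_pos: [0.4847, 0.1906, 0.217]
ee_rot: [[-0.173, 0.985, 0.002], [0.985, 0.173, 0.0], [-0.0, 0.002, -1.0]]
contact_force: [0.7, -0.7, 0.4]
width: 0.0002
grip_force: 0.0
```

Call:
{"method": "drive_tool", "body": {"targets": "0 0 0 0 0 0 0; 0 0 0 0 0 0 0; 0 0 0 0 0 0 0"}}

```text
clock: 27.9
eef_pos: [0.4843, 0.1904, 0.2148]
ee_rot: [[-0.173, 0.985, 0.001], [0.985, 0.173, -0.0], [-0.0, 0.001, -1.0]]
contact_force: [-0.1, -0.0, -0.1]
width: 0.0004
grip_force: 0.0
```

Run:
```python
from h import *; from rig import *
st(); c=get_calibration("side"); g=cv2.cvtColor(grab_frame("side"),cv2.COLOR_BGR2GRAY)
for y in (10,0,-10):
    q=proj(c,V(p,np.array([[-9,y,76],[-9,y,68]])/1e3)); u=int(round(q[0,0])); print(u,np.round(q[:,1],1),g[200:214,u].tolist())
print(sign_off())
```

```text
TCP [ 45.3  -1.6 204.8] F [ 0.  -0.1 -0.1] Rv [[-1.0, 0.001, 0.0], [0.001, 1.0, 0.001], [-0.0, 0.001, -1.0]] 0.0004006024525123203 27.9
273 [204.  207.2] [187, 218, 225, 219, 173, 130, 116, 98, 74, 65, 66, 70, 75, 70]
277 [204.9 208.1] [191, 221, 227, 228, 221, 168, 129, 115, 89, 69, 65, 66, 66, 68]
282 [205.8 209. ] [158, 197, 224, 228, 229, 220, 167, 128, 116, 92, 69, 66, 64, 70]
the job is handed in; nothing more can be done
None
```

I handed the job in at about 28 s: the bracket is re-clamped drilled leg down, seated on the bed, with the undrilled leg level on top and the jaw pushed up tight (about 25 N, its opening not read directly); no verdict came back.

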